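# Load a specimen carrier and hold it up to the inspection camera

### The job

Set the small round specimen mount upright on the carrier plate, flat between its four stops, and let go of it. Then pick the loaded carrier up by its handle and hold it in the air in front of the inspection camera, with the centre of the mount's top face at the lens's focus point, the handle pointing away from the camera and the plate tipped about 20 degrees down towards the lens. Finish while still holding it there, at rest, and leave the camera and everything else on the bench where they are.

Things in the scene. Friction and masses are not known exactly. Their poses are not given: they have to be found in the camera images.
- small_mount: the specimen mount to load: the smallest of three black resin mounts standing on the pink folder; a round disc 32 mm in diameter, 25 mm tall, about 40 g, with a 14 mm bright metal spot in its top. Origin: centre of its underside; z up. The three mounts stand 88 mm apart in a row, in any order
- mount_top (a point): centre of the small mount's top face, 25 mm above its origin
- carrier: specimen carrier lying on the bench, about 0.18 kg: an aluminium plate 130 (x) by 64 (y) by 6 mm thick, with an upright black handle fin near its -x end (see handle) and four low steel stops near its +x end (see seat). Origin: centre of the plate's underside; x from handle to stops, z up
- seat (a point): centre of the 38 mm square between the four stops, on the plate's upper face: at (35, 0, 6) mm in the carrier's frame. The stops are bars 26 mm long, 6 mm thick and 6 mm high along the square's sides; they leave 3 mm round the small mount
- handle (a point): point inside the handle fin, 20 mm below its top: at (-45, 0, 36) mm in the carrier's frame; a good height for the TCP, fingers closing along the carrier's y. The fin is 30 mm long (x), 14 mm thick (y), 50 mm high above the plate, centred here
- camera: fixed inspection camera: white head, black lens barrel (41 mm diameter), steel post, dark 110 mm square pedestal. Origin straight below the lens rim, 109 mm in front of the post's axis, 0 to 40 mm above the bench and 20 mm below the pedestal's top; -x points horizontally the way it looks, z up. The lens axis dips 20 degrees; the head's top is about 270 mm above the origin
- lens (a point): centre of the lens's front rim, at (0, 0, 201) mm in the camera's frame
- focus (a point): the lens's focus point, in the air 150 mm from the front rim along the lens axis: at (-141, 0, 150) mm in the camera's frame. Its axes show the wanted attitude of the carrier: x towards the camera and 20 degrees (0.35 rad) below level, y level, z up and leaning 20 degrees towards the camera
- large_mount: round black mount 46 mm in diameter, 25 mm tall, on the folder; leave alone. Origin: centre of its underside
- square_mount: square black mount 34 by 34 mm, 25 mm tall, on the folder; leave alone. Origin: centre of its underside
- folder: pink folder lying on the bench, fixed, 115 (x) by 290 (y) by 6 mm; the three mounts stand on it, in a row along its y. Origin: centre of its underside
- amber_bottle: amber bottle with a red cap, 48 mm in diameter, 95 mm tall, standing at the right; leave alone. Origin: centre of its foot
- slide_box: white slide box 85 by 60 by 32 mm at the right; leave alone. Origin: centre of its underside
- dish: closed clear dish 58 mm in diameter, 17 mm tall, on the bench near the camera; leave alone. Origin: centre of its underside
- brush: wooden brush 150 mm long lying at the left; leave alone. Origin: near its middle
Mind the look-alikes: they are no part of the job. Leave any green or turquoise look-alike of the carrier alone.

How it is judged:
On the way:
1. the small mount stands flat between the four stops on the carrier, let go, while the carrier is still on the bench (distance between small_mount and seat below 0.007 m and angle between the z axis of small_mount and the z axis of carrier, either way round below 0.09 rad and height (world z) of carrier below 0.008 m and contact force between small_mount and the fingers below 0.1 N), for 0.2 s.
At the end, for the whole second after the job is handed in: The fingers alone hold the carrier in the air, at rest; the mount, untouched, stands flat between the stops (7 mm, 5 degrees); its top centre is within 20 mm of the focus point; the handle points away from the camera (11 degrees); the plate is tipped 20 degrees to the lens (within 10 degrees) (distance between small_mount and seat below 0.007 m and angle between the z axis of small_mount and the z axis of carrier, either way round below 0.09 rad and distance between mount_top and focus below 0.02 m and angle between the z axis of carrier and the z axis of focus, either way round below 0.17 rad and angle between the x axis of carrier and the x axis of focus, either way round below 0.2 rad and x of handle in the frame of focus below -0.04 m and height (world z) of carrier above 0.06 m and contact force between carrier and the fingers above 1 N and contact force between small_mount and the fingers below 0.1 N and contact force between carrier and camera below 0.1 N and linear speed of carrier below 0.02 m/s and angular speed of carrier below 0.15 rad/s); the arm keeps its last pose, push and grip.
It fails at once if another mount, the bottle, the slide box, the dish or the brush is moved more than 20 mm (distance of any of large_mount, square_mount, amber_bottle, slide_box, dish, brush from where it was at the start of the episode above 0.02 m).
It fails at once if the camera is struck or leaned on (contact force between camera and the arm above 3 N or contact force between camera and the fingers above 3 N or contact force between camera and carrier above 3 N).
It also fails if it takes over 48 s, if anything falls off the work surface, if the arm or the gripper's body presses on something with over 40 N, if the wrist force passes 120 N, or if a joint passes its speed limit or range.

### The arm

A 6-joint arm with a two-finger parallel gripper is mounted at the origin on the work surface. World frame = base frame: x ahead of the robot, y to its left, z up, the work surface at z = 0. Lengths are in m, angles in rad, forces in N, time in s.
With the tool pointing down it reaches from about 0.425 to 0.95 m from the base axis. Payload 3.5 kg.
Tool frame: the origin (TCP) lies between the finger pads, 19 mm behind the fingertips; this is the grasp point; z points along the fingers, y is the line along which they close (so a half turn about z gives the same grasp; the last joint's range is limited). The gripper opens to 85 mm and grips with 20 to 120 N. Pads are 22 mm wide; open, the fingers measure 114 mm over their backs; the gripper's body (76 mm by 85 mm) begins 54 mm behind the grasp point. The pads swing forward as they close: fully open they stand 13 mm farther back than shut.
Start: joints at [1.138, 0.286, 1.577, -0, 1.279, -0.15], TCP at [0.188, 0.648, 0.25] pointing down, gripper open.
Joint ranges: [-2.77, 2.77], [-0.9, 2.22], [0.21, 2.48], [-1.53, 4.67], [0.24, 2.81], [-2.84, 2.84]. Speed limits (rad/s): [2.79, 2.79, 3.14, 3.14, 3.14, 3.14].

### API

Orientations are given as a unit quaternion [x, y, z, w].
In Python, from plant import ctrl gives the robot as it stands. The module is installed in compiled form; this text tells all that it offers.
- The arm moves only by the shell command python3 -m crank 'ROWS' [OPENING] [FORCE]. ROWS is JSON, a list of rows, each a list of 6 numbers: the shift along the tool's x, y, z in cm, then the turn, a rotation vector about the tool's x, y, z in rad. In form: [[tx, ty, tz, rx, ry, rz], ...]. A call has 1 to 10 rows; each row is the pose to reach, as a shift and turn from the pose commanded when the call began, along the tool's axes at that moment; what a row does not reach only later rows make up. A row lasts 1/10 s, in which the tool goes at most 50 mm and 8.59 degrees, less where a joint would pass 70% of its speed; a pose out of reach is approached as far as the arm can. A call with a gripper value outside its range is refused whole. OPENING is the opening, from 0 (shut) to 1 (fully open), set as the call begins (- or left out, the last holds). The fingers move at their own pace and stop on an object; FORCE is the grip in N (left out, the last holds). Time passes only in rows, so rows that repeat a pose let the fingers close. It gives the time, the measured TCP pose, the force, the opening and the grip force at its end, in the units of the state.
- ctrl.get_state(): the state, without advancing time (a new reading comes with each control period).
- ctrl.read_camera(name): name is "scene" or "side" or "wrist"; returns (picture, depth): 480x640x3 uint8, blue, green, red; 480x640 float32, m along the optical axis (not along the pixel's ray), 0 where there is no reading.
- ctrl.camera_info(name): a dict with "K" (3x3 intrinsics, pixels), "origin" and "orientation" of the camera in the world. Camera axes: x right, y down, z forward; pixel columns grow to the right and rows downward; lengths in m; the calibration is good to about 2 mm. The wrist camera is an equidistant fisheye: a pixel r from the principal point sees the ray r / f radians off the axis. A picture is of the moment at which its call begins: read the wrist's pose just before it. camera_info takes no time and is no camera call; for the wrist camera it gives the pose at the moment of the call.
- ctrl.sign_off(): hands the job in; it is judged then, once.
The state is a dict: "time": time; "qpos": joint angles; "dq": joint speeds; "joint_efforts": joint torques, N m; "eef_pos": TCP position; "tcp_rot": TCP orientation; "contact_force": force on the tool from outside, world axes, zero at the start; "wrist_torque": the same for the moment, N m; "opening": opening from 0.0 (shut) to 1.0 (fully open); "finger_force": force on a finger pad.
Only numpy, scipy, OpenCV 4.12 (cv2) and the standard library are available. Lean on these libraries where they do the work, as an engineer would, in place of code of your own. Each camera call takes 0.05 s, during which the arm holds its last target. There are 200 camera calls.

## Working session

There is one attempt and no reset: what is moved stays moved. The work goes in short steps, Python scripts to look and compute and a shell command to move; the robot and the scene stay as the last step left them, time stands still between calls to the robot, and variables do not carry over. Pictures are saved under pics/ and viewed, at most 10 in all, crops included, and the job is handed in when it is done.

```bash
mkdir -p pics; cat > h.py <<'E'
import numpy as np, cv2
from plant import ctrl
from scipy.spatial.transform import Rotation as R
def cam(n):
    i=ctrl.camera_info(n); return np.array(i["K"]),np.array(i["origin"]),i["orientation"]
def rot(o):
    o=np.array(o); return o if o.shape==(3,3) else R.from_quat(o).as_matrix()
def cloud(n,name=None):
    K,o,q=cam(n); im,d=ctrl.read_camera(n)
    v,u=np.mgrid[0:480,0:640]
    P=np.stack([(u-K[0,2])/K[0,0]*d,(v-K[1,2])/K[1,1]*d,d],-1)
    W=P@rot(q).T+o; W[d==0]=np.nan
    np.savez(f'{n}.npz',im=im,d=d,W=W)
    if name: cv2.imwrite(f'pics/{name}.png',im)
    return im,d,W
E
python3 - <<'E'
from h import *
for n in("scene","side"):
    cloud(n,n+"1"); print(n,ctrl.camera_info(n))
s=ctrl.get_state(); print(s)
a=cv2.imread('pics/scene1.png');b=cv2.imread('pics/side1.png')
E
```

```text
scene {'K': array([[455.43425408,   0.        , 311.64048813],
       [  0.        , 455.43425408, 243.23812154],
       [  0.        ,   0.        ,   1.        ]]), 'origin': array([0.88787529, 0.42038584, 1.11741372]), 'orientation': array([ 0.32707944,  0.90662184, -0.25027369, -0.09175493])}
side {'K': array([[461.73651399,   0.        , 316.60395902],
       [  0.        , 461.73651399, 237.51185135],
       [  0.        ,   0.        ,   1.        ]]), 'origin': array([0.43094448, 0.75906202, 0.87493614]), 'orientation': array([-0.05884471,  0.9179255 , -0.39183357,  0.02040908])}
{'time': 0.1, 'qpos': array([ 1.13798533e+00,  2.87091373e-01,  1.57804502e+00, -1.65998078e-06,
        1.27858184e+00, -1.49991032e-01]), 'dq': array([-1.85264367e-03,  4.15090551e-04, -3.83010056e-03,  1.04220998e-03,
       -8.00503386e-05, -1.08671739e-03]), 'joint_efforts': array([ 8.34490766e-04, -4.07299590e+01, -2.93697846e+01, -1.56272085e-04,
        3.42618194e-03, -2.20972134e-05]), 'eef_pos': array([0.18809909, 0.6476835 , 0.24876811]), 'tcp_rot': array([ 1.40938847e-01,  9.90017733e-01, -1.01821410e-03, -3.04572804e-04]), 'contact_force': array([ 0.36296004,  0.64121121, -0.24444706]), 'wrist_torque': array([ 0.01883065, -0.01937772,  0.00921799]), 'finger_force': 0.0, 'opening': 0.9995439502952855}
```

View pics/scene1.png

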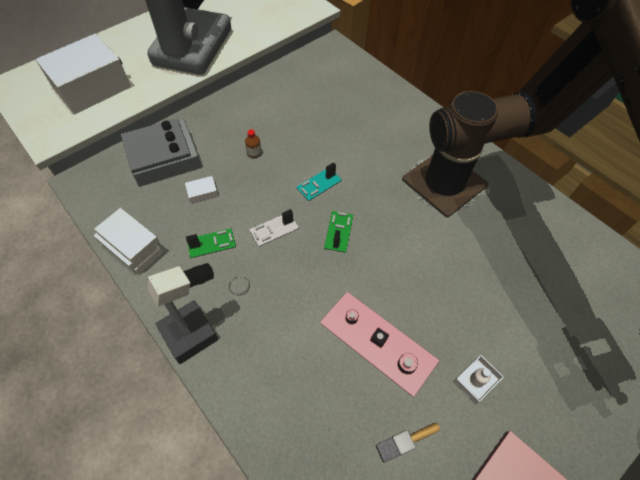

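View pics/side1.png

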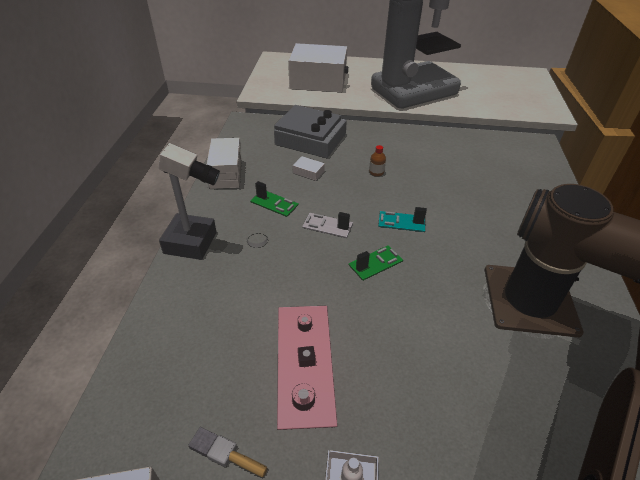

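Scene picture. Mount candidates: small round (352,316), square (380,337), large round (408,363). I choose the one at (352,316). Carrier candidates: aluminium (274,229), greens (212,242) and (339,231), turquoise (319,182). I choose the aluminium one. The inspection camera's lens is at about (205,273) and the dish at (239,286).

```bash
cat > m.py <<'E'
from h import *
def load(n):
    z=np.load(n+'.npz'); return z['im'],z['d'],z['W']
for n,boxes in dict(scene=dict(small=(340,304,364,328),sq=(368,325,392,349),large=(394,350,422,376),car=(244,203,304,250),cam=(140,255,225,365),dish=(226,272,252,298)),
  side=dict(small=(294,310,316,334),sq=(296,343,320,368),large=(288,380,320,412),car=(298,205,358,240),cam=(155,138,225,262),dish=(245,230,270,250))).items():
    im,d,W=load(n)
    for k,(a,b,c,e) in boxes.items():
        w=W[b:e,a:c].reshape(-1,3); g=im[b:e,a:c].reshape(-1,3); ok=np.isfinite(w[:,0]); w=w[ok];g=g[ok]
        if k in('small','sq','large'):
            t=w[(w[:,2]>.024)&(w[:,2]<.04)]; lo,hi=t.min(0),t.max(0)
            r=cv2.minEnclosingCircle((t[:,:2]*1000).astype(np.float32)); print(n,k,len(t),np.median(t[:,2]).round(4),r)
        elif k=='car':
            p=w[(w[:,2]>.003)&(w[:,2]<.016)]; f=w[(w[:,2]>.045)&(w[:,2]<.07)]
            print(n,'plate',len(p),np.median(p[:,2]),cv2.minAreaRect((p[:,:2]*1000).astype(np.float32)))
            print(n,'fin top',len(f),f[:,2].max(),cv2.minAreaRect((f[:,:2]*1000).astype(np.float32)))
        elif k=='cam':
            for l,h in((.01,.075),(.08,.15),(.15,.2),(.2,.33)):
                p=w[(w[:,2]>l)&(w[:,2]<h)]
                if len(p)>5: print(n,'cam',l,h,len(p),p.min(0).round(3),p.max(0).round(3),cv2.minAreaRect((p[:,:2]*1000).astype(np.float32)))
            p=w[(w[:,2]>.15)&(g[ok[ok]].max(1)<60)] 
            print('dark',len(p),p.min(0).round(3),p.max(0).round(3),p.mean(0).round(3))
            np.savetxt(n+'cam.txt',np.c_[w,g])
        else:
            p=w[w[:,2]>.008]; print(n,'dish',len(p),p.mean(0) if len(p) else w.mean(0))
im,_,_=load('scene'); a=cv2.resize(im[200:380,240:430],None,fx=3.1,fy=3.1,interpolation=2)
b=load('scene')[0][235:370,130:250]; cv2.imwrite('pics/crop1.png',np.hstack([a,cv2.resize(b,(200,a.shape[0]))]))
E
python3 m.py
```

```text
scene small 44 0.0311 ((528.9818115234375, 150.78076171875), 15.288004875183105)
scene sq 190 0.031 ((512.3120727539062, 236.17147827148438), 22.70576286315918)
scene large 103 0.0306 ((504.9482116699219, 325.51531982421875), 23.413267135620117)
scene plate 904 0.005821328554337146 ((506.1673278808594, -208.6409912109375), (160.9111785888672, 172.174072265625), 50.84439468383789)
scene fin top 63 0.06279360498330622 ((469.9010925292969, -188.54127502441406), (16.595829010009766, 29.689571380615234), 79.88621520996094)
scene cam 0.01 0.075 2188 [ 0.815 -0.333  0.01 ] [ 0.931 -0.023  0.074] ((865.3294067382812, -179.62954711914062), (310.3310852050781, 109.93084716796875), 85.53202056884766)
scene cam 0.08 0.15 104 [ 0.864 -0.084  0.082] [ 0.882 -0.073  0.149] ((873.494873046875, -77.989013671875), (10.519750595092773, 17.568500518798828), 84.48653411865234)
scene cam 0.15 0.2 91 [ 0.864 -0.084  0.152] [ 0.882 -0.073  0.2  ] ((872.6085815429688, -78.3560791015625), (17.902122497558594, 11.088044166564941), 3.2022953033447266)
scene cam 0.2 0.33 1673 [ 0.759 -0.107  0.2  ] [ 0.894 -0.05
[... 879 characters left out ...]
, (436.7920227050781, 117.67019653320312), 88.72197723388672)
side cam 0.08 0.15 627 [ 0.833 -0.467  0.08 ] [ 0.91  -0.073  0.15 ] ((862.3197021484375, -270.8574523925781), (67.32946014404297, 393.6998291015625), 4.444802284240723)
side cam 0.15 0.2 127 [ 0.864 -0.089  0.151] [ 0.881 -0.072  0.2  ] ((870.7564697265625, -79.28974151611328), (17.818401336669922, 12.166518211364746), 26.9754638671875)
side cam 0.2 0.33 1462 [ 0.758 -0.108  0.2  ] [ 0.894 -0.053  0.299] ((825.7653198242188, -79.70588684082031), (54.04276657104492, 134.9682159423828), 86.26766204833984)
dark 505 [ 0.758 -0.092  0.152] [ 0.883 -0.055  0.27 ] [ 0.794 -0.068  0.246]
side dish 41 [ 0.69191277 -0.09332749  0.01332605]
```

View pics/crop1.png

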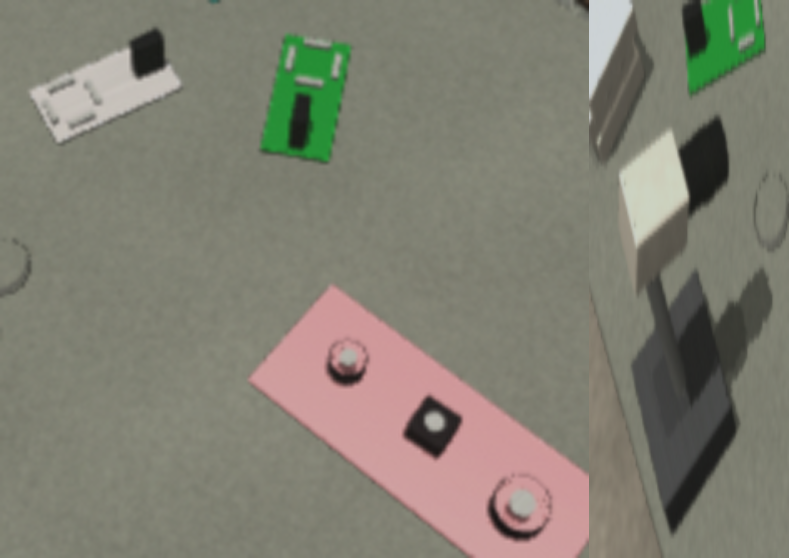

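The crop confirms it: small round mount leftmost on the folder, aluminium carrier with its fin on the right end (towards the robot) and stops on the left. Next I refine the fits.

```bash
cat > m2.py <<'E'
from h import *
from scipy.optimize import least_squares
S={n:np.load(n+'.npz') for n in('scene','side')}
mr=lambda p:cv2.minAreaRect((p[:,:2]*1000).astype(np.float32))
for n,z in S.items():
    W=z['W'].reshape(-1,3); im=z['im'].reshape(-1,3).astype(int)
    near=np.hypot(W[:,0]-.507,W[:,1]+.2)<.085
    sat=im.max(1)-im.min(1)
    p=W[near&(W[:,2]>.0045)&(W[:,2]<.009)&(sat<30)&(im.min(1)>110)]; print(n,'plate',len(p),mr(p))
    f=W[near&(W[:,2]>.05)]; print(n,'fin',len(f),mr(f))
    st=W[near&(W[:,2]>.0095)&(W[:,2]<.014)&(sat<30)]; print(n,'stops',len(st),mr(st))
    fo=W[(W[:,2]>.0035)&(W[:,2]<.009)&(abs(W[:,0]-.51)<.12)&(abs(W[:,1]-.236)<.2)&(im[:,2]-im[:,1]>25)]; print(n,'folder',len(fo),mr(fo))
    pe=W[(W[:,1]>-.16)&(W[:,1]<.02)&(W[:,0]>.78)&(W[:,0]<.96)&(W[:,2]>.02)&(W[:,2]<.08)]
    zt=np.percentile(pe[:,2],90); t=pe[pe[:,2]>zt-.004]; print(n,'ped',zt,len(t),mr(t),mr(pe))
    ca=W[(W[:,1]>-.14)&(W[:,1]<0)&(W[:,0]>.72)&(W[:,0]<.95)&(W[:,2]>.2)]; 
    cd=im[(W[:,1]>-.14)&(W[:,1]<0)&(W[:,0]>.72)&(W[:,0]<.95)&(W[:,2]>.2)].max(1)<70
    ba=ca[cd&(ca[:,0]<.83)]; print(n,'barrel',len(ba),mr(ba),ba[:,2].max(),'headz',ca[:,2].max())
    # cylinder of radius 20.5 mm, axis dip 20 deg
    def res(x):
        a=np.array([-np.cos(.349)*np.cos(x[2]),-np.cos(.349)*np.sin(x[2]),-np.sin(.349)]); q=ba-[.8,x[0],x[1]]
        return np.linalg.norm(q-np.outer(q@a,a),axis=1)-.0205
    r=least_squares(res,[-.07,.22,0],loss='soft_l1',f_scale=.001); x=r.x
    a=np.array([-np.cos(.349)*np.cos(x[2]),-np.cos(.349)*np.sin(x[2]),-np.sin(.349)]); s=(ba-[.8,x[0],x[1]])@a; sm=np.percentile(s,99.5)
    rim=np.array([.8,x[0],x[1]])+sm*a; print(n,'cyl',x,np.median(abs(r.fun)),'rim',rim,'focus',rim+.15*a)
    for k,c,rad in(('small',(.522,.149),.016),('large',(.505,.325),.023)):
        b=W[(np.hypot(W[:,0]-c[0],W[:,1]-c[1])<rad+.012)&(W[:,2]>.010)&(W[:,2]<.036)]
        # outermost: all points inside circle, side points on it
        sd=b[b[:,2]<.027]; r=least_squares(lambda x:np.hypot(sd[:,0]-x[0],sd[:,1]-x[1])-rad,c,loss='soft_l1',f_scale=.001)
        tp=b[b[:,2]>.027]; print(n,k,len(sd),r.x,np.median(abs(r.fun)),'top',tp[:,:2].min(0),tp[:,:2].max(0))
    K,o,q=cam(n)
    for k,c in(('small',(352,316)),('sq',(380,337)),('large',(408,363))) if n=='scene' else (('small',(305,322)),('sq',(306,355)),('large',(303,394))):
        g=z['im'][c[1]-9:c[1]+8,c[0]-9:c[0]+10].astype(int); v,u=np.where((g.min(2)>125)&(g.max(2)-g.min(2)<32))
        if len(u)<4: continue
        u0,v0=u.mean()+c[0]-9,v.mean()+c[1]-9
        ray=rot(q)@[(u0-K[0,2])/K[0,0],(v0-K[1,2])/K[1,1],1]; print(n,k,'spot',len(u),u0,v0,(o+ray*(.031-o[2])/ray[2])[:2])
E
python3 m2.py
```

```text
scene plate 484 ((511.3741455078125, -201.75930786132812), (138.40489196777344, 155.40142822265625), 37.154483795166016)
scene fin 55 ((469.9061279296875, -188.54217529296875), (16.595829010009766, 29.679363250732422), 79.88621520996094)
scene stops 103 ((514.5505981445312, -196.9788055419922), (61.34154510498047, 121.8334732055664), 78.07353973388672)
scene folder 3666 ((514.1605834960938, 236.95721435546875), (116.37567138671875, 289.5753479003906), 10.229110717773438)
scene ped 0.05200682501115592 1337 ((873.0769653320312, -81.84616088867188), (109.71134185791016, 109.3534927368164), 85.86637115478516) ((872.9706420898438, -81.84033966064453), (114.15642547607422, 109.93084716796875), 85.53202056884766)
scene barrel 436 ((789.9088134765625, -73.61840057373047), (62.43849182128906, 37.97278594970703), 2.2489349842071533) 0.2697435175245364 headz 0.29941463405573776
scene cyl [-0.06156692  0.27615321 -0.10680284] 0.0038560677248829483 rim [ 0.75577574 -0.0568256   0.25996797] focus [ 0.61562164 -0.04179957  0.20867423]
scene small 38 [0.52631537 0.15003828] 0.0008119548750718025 top
[... 1160 characters left out ...]
531, 68.05512237548828), 83.545166015625) 0.2700506812685849 headz 0.29904178410884774
side cyl [-0.07993884  0.24287107 -0.05729583] 0.0013380446132288532 rim [ 0.7637908  -0.07786193  0.22967305] focus [ 0.62306483 -0.06979009  0.17837931]
side small 69 [0.52756447 0.1488293 ] 0.000656604810774104 top [0.51229961 0.1336126 ] [0.54247058 0.16595388]
side large 96 [0.50493186 0.32454118] 0.0004378738278936322 top [0.48253366 0.30209058] [0.52679279 0.34897357]
side small spot 21 304.1904761904762 318.9047619047619 [0.52777616 0.14874788]
side sq spot 27 306.4074074074074 352.74074074074076 [0.51077749 0.23377303]
side large spot 68 302.94117647058823 393.2647058823529 [0.50480114 0.32450076]
```

```bash
cat > go.py <<'E'
import sys
from h import *
# target: x y z yaw(deg of carrier-like x axis) pitch(deg, nose down)
def target(yaw,pitch):
    C=R.from_euler('ZY',[yaw,pitch],degrees=True)           # carrier axes
    return C*R.from_matrix(np.diag([-1.,1,-1]))              # tool x=-X, y=Y, z=-Z
def plan(p,yaw,pitch=0):
    s=ctrl.get_state(); T=R.from_quat(s['tcp_rot']); 
    print('t',round(s['time'],2),'at',s['eef_pos'].round(4),'F',s['contact_force'].round(1),'op',round(s['opening'],3),'ff',round(s['finger_force'],1),'q',s['qpos'].round(2))
    d=T.inv().apply(np.array(p)-s['eef_pos'])*100; r=(T.inv()*target(yaw,pitch)).as_rotvec()
    print('row',d.round(2),r.round(3))
if __name__=='__main__':
    a=list(map(float,sys.argv[1:])); plan(a[:3],*a[3:])
E
python3 go.py .527 .1495 .15 -12.25
```

```text
t 0.1 at [0.1881 0.6477 0.2488] F [ 0.4  0.6 -0.2] op 1.0 ff 0.0 q [ 1.14  0.29  1.58 -0.    1.28 -0.15]
row [-46.45 -38.36   9.94] [-0.002 -0.    -0.069]
```

```bash
python3 -m crank '[[-3,-2.4,0.5,0,0,-0.01],[-7,-5.8,1.5,0,0,-0.02],[-11,-9.1,2.4,0,0,-0.03],[-15,-12.4,3.2,0,0,-0.04],[-19,-15.7,4.1,0,0,-0.05],[-23,-19,5,0,0,-0.06],[-27,-22.3,5.8,0,0,-0.069],[-31,-25.6,6.6,0,0,-0.069],[-35,-28.9,7.5,0,0,-0.069],[-39,-32.2,8.3,0,0,-0.069]]' 0.7 30
python3 -m crank '[[-3.5,-2.9,0.8,0,0,0],[-5.5,-4.7,1.2,0,0,0],[-7,-5.8,1.6,0,0,0],[-7.45,-6.1,1.6,0,0,0],[-7.45,-6.1,1.6,0,0,0],[-7.45,-6.1,1.6,0,0,0]]'
python3 go.py .527 .1495 .033 -12.25
python3 - <<'E'
from h import *
i=ctrl.camera_info('wrist'); print(i, ctrl.get_state()['eef_pos'])
im,d=ctrl.read_camera('wrist'); cv2.imwrite('pics/w1.png',im); np.savez('wrist.npz',im=im,d=d,**i)
E
```

```text
time: 1.1
eef_pos: [0.4601, 0.2477, 0.1701]
tcp_rot: [0.107, 0.994, -0.0, -0.0]
contact_force: [1.0, 0.3, -0.1]
opening: 0.702
finger_force: 0.0
time: 1.7
eef_pos: [0.519, 0.1752, 0.1548]
tcp_rot: [0.106, 0.994, 0.0, -0.0]
contact_force: [-0.4, -0.6, 0.2]
opening: 0.703
finger_force: 0.0
t 1.7 at [0.519  0.1752 0.1548] F [-0.4 -0.6  0.2] op 0.703 ff 0.0 q [ 0.14  0.11  1.97  0.    1.07 -1.22]
row [-1.33 -2.35 12.18] [ 0.    -0.     0.001]
{'K': array([[371.64829954,   0.        , 319.22550328],
       [  0.        , 371.64829954, 241.01755548],
       [  0.        ,   0.        ,   1.        ]]), 'origin': array([0.45037336, 0.18950347, 0.27915038]), 'orientation': array([0.7704615 , 0.62205695, 0.08728175, 0.108702  ])} [0.51901194 0.17523602 0.15482101]
```

View pics/w1.png

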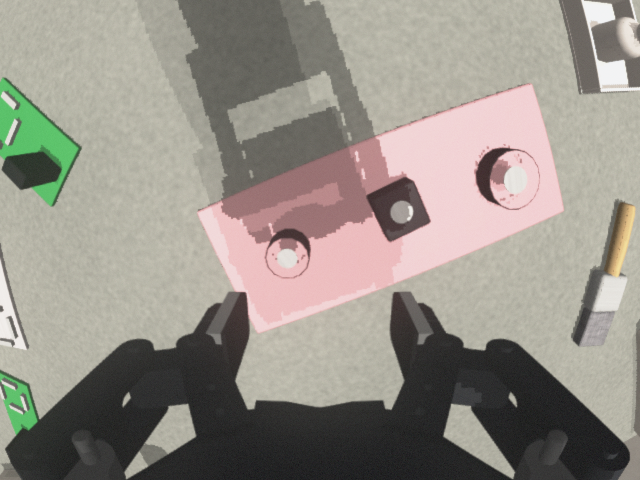

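Wrist picture: small mount's spot at (287,258), square at (401,211), large at (515,180). The pads straddle columns 245–395.

```bash
cat >> h.py <<'E'
def wray(u,v,K,orientation):
    x,y=(u-K[0,2])/K[0,0],(v-K[1,2])/K[1,1]; t=np.hypot(x,y)
    r=np.array([x/t*np.sin(t),y/t*np.sin(t),np.cos(t)]); return rot(orientation)@r
def wpt(u,v,z,i):
    r=wray(u,v,np.array(i['K']),i['orientation']); o=np.array(i['origin']); return o+r*(z-o[2])/r[2]
E
python3 - <<'E'
from h import *
z=np.load('wrist.npz')
for k,u,v in(('small',287,258),('sq',401,211),('large',515,180)): print(k,wpt(u,v,.031,z).round(4))
E
python3 go.py .527 .1495 .033 -12.25
```

```text
small [0.5274 0.1494 0.031 ]
sq [0.5108 0.2341 0.031 ]
large [0.5047 0.325  0.031 ]
t 1.75 at [0.5189 0.1754 0.1549] F [ 0.4  0.9 -0.5] op 0.7 ff 0.0 q [ 0.14  0.11  1.97  0.    1.07 -1.22]
row [-1.34 -2.36 12.19] [ 0.    -0.     0.002]
```

```bash
python3 -m crank '[[-0.7,-1.2,2,0,0,0],[-1.35,-2.4,5,0,0,0],[-1.35,-2.4,8,0,0,0],[-1.35,-2.4,10.5,0,0,0],[-1.35,-2.4,11.6,0,0,0],[-1.35,-2.4,12.2,0,0,0],[-1.35,-2.4,12.2,0,0,0],[-1.35,-2.4,12.2,0,0,0]]'
python3 go.py .527 .1495 .033 -12.25
```

```text
time: 2.55
eef_pos: [0.5287, 0.1483, 0.0341]
tcp_rot: [0.106, 0.994, 0.0, 0.001]
contact_force: [0.1, -0.2, 0.1]
opening: 0.702
finger_force: 0.0
t 2.55 at [0.5287 0.1483 0.0341] F [ 0.1 -0.2  0.1] op 0.702 ff 0.0 q [ 0.09  0.29  2.01 -0.    0.83 -1.27]
row [0.19 0.08 0.11] [0.001 0.002 0.001]
```

```bash
python3 -m crank '[[0.15,0.1,0.1,0,0,0],[0.15,0.1,0.1,0,0,0],[0.15,0.1,0.1,0,0,0]]'
python3 -m crank '[[0,0,0,0,0,0],[0,0,0,0,0,0],[0,0,0,0,0,0],[0,0,0,0,0,0],[0,0,0,0,0,0],[0,0,0,0,0,0],[0,0,0,0,0,0]]' 0.2 30
python3 -m crank '[[0,0,-1,0,0,0],[0,0,-3,0,0,0],[0,0,-6,0,0,0],[0,0,-9,0,0,0],[0,0,-10,0,0,0],[0,0,-10,0,0,0]]'
python3 go.py .5475 -.2068 .13 -12.25
```

```text
time: 2.85
eef_pos: [0.5267, 0.1492, 0.0324]
tcp_rot: [0.107, 0.994, 0.0, 0.001]
contact_force: [-0.2, -0.5, 0.4]
opening: 0.7
finger_force: 0.0
time: 3.55
eef_pos: [0.5268, 0.1491, 0.0321]
tcp_rot: [0.107, 0.994, 0.0, 0.0]
contact_force: [0.0, -0.8, 4.0]
opening: 0.345
finger_force: 29.8
time: 4.15
eef_pos: [0.5274, 0.1493, 0.1335]
tcp_rot: [0.107, 0.994, 0.0, 0.002]
contact_force: [0.5, 0.8, -0.3]
opening: 0.347
finger_force: 29.7
t 4.15 at [0.5274 0.1493 0.1335] F [ 0.5  0.8 -0.3] op 0.347 ff 29.7 q [ 0.09  0.13  1.98  0.    1.02 -1.27]
row [ -9.52 -34.37   0.34] [0.001 0.004 0.   ]
```

```bash
python3 -m crank '[[-0.5,-2,0,0,0,0],[-1.5,-5.4,0,0,0,0],[-2.6,-9.4,0,0,0,0],[-3.7,-13.4,0,0,0,0],[-4.8,-17.4,0,0,0,0],[-5.9,-21.4,0,0,0,0],[-7,-25.4,0,0,0,0],[-8.1,-29.4,0,0,0,0],[-9,-32.5,0.3,0,0,0],[-9.5,-34.3,0.3,0,0,0]]'
python3 -m crank '[[0,0,0,0,0,0],[0,0,0,0,0,0],[0,0,0,0,0,0],[0,0,0,0,0,0]]'
python3 go.py .5475 -.2068 .034 -12.25
python3 - <<'E'
from h import *
i=ctrl.camera_info('wrist')
im,d=ctrl.read_camera('wrist'); cv2.imwrite('pics/w2.png',im); np.savez('wrist.npz',im=im,d=d,**i)
E
```

```text
time: 5.15
eef_pos: [0.5451, -0.2079, 0.1261]
tcp_rot: [0.108, 0.994, 0.001, -0.002]
contact_force: [0.0, 0.4, -0.4]
opening: 0.347
finger_force: 29.8
time: 5.55
eef_pos: [0.5464, -0.2047, 0.1285]
tcp_rot: [0.106, 0.994, 0.0, -0.0]
contact_force: [-0.4, -0.3, -0.3]
opening: 0.351
finger_force: 29.8
t 5.55 at [ 0.5464 -0.2047  0.1285] F [-0.4 -0.3 -0.3] op 0.351 ff 29.8 q [-0.53  0.22  1.9   0.    1.03 -1.89]
row [-0.16 -0.19  9.45] [ 0.    -0.001  0.002]
```

View pics/w2.png

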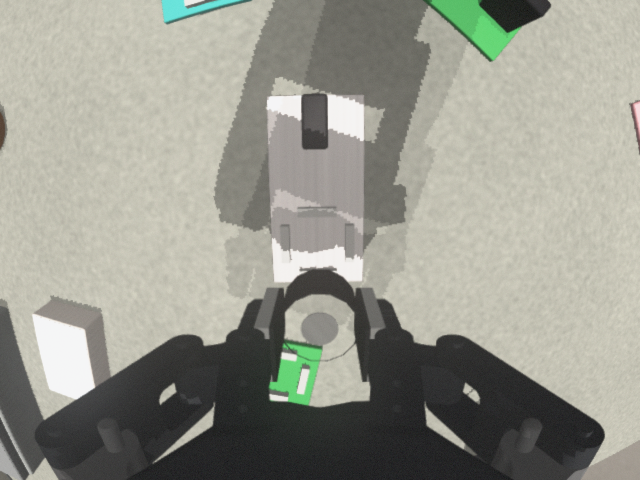

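Wrist picture: mount upright in the pads (spot at 319,328), carrier below. Stops at (286,242), (349,242), (317,208), (317,269); plate corners (268,96), (364,96), (363,281), (275,281).

```bash
python3 - <<'E'
from h import *
z=np.load('wrist.npz'); im,d=z['im'],z['d']
cv2.imwrite('pics/w2c.png',cv2.resize(im[195:385,235:405],None,fx=3.1,fy=3.1,interpolation=2))
for k,u,v,h in(('L',286,242,.012),('R',349,242,.012),('T',317,208,.012),('B',317,269,.012),('c1',268,96,.006),('c2',364,96,.006),('c3',363,281,.006),('c4',275,281,.006),('fin',315,94,.056),('fin nearbottom',315,149,.006+.05),('spot',319,328,.128)): print(k,wpt(u,v,h,z).round(4))
print(d[328,319],d[242,317])
# depth on mount top: tilt check
K=z['K'];o=z['origin'];P=[]
for v in range(310,345,2):
    for u in range(300,342,2):
        if d[v,u]>0:
            r=wray(u,v,K,z['orientation']); zc=r@rot(z['orientation'])[:,2]; P.append(o+r*d[v,u]/zc)
P=np.array(P); c=np.median(P,0); print(len(P),c); 
m=abs(P[:,2]-c[2])<.004; A=np.c_[P[m,:2]-c[:2],np.ones(m.sum())]; print(np.linalg.lstsq(A,P[m,2],rcond=None)[0],m.sum())
E
```

```text
L [ 0.5413 -0.2273  0.012 ]
R [ 0.5503 -0.1856  0.012 ]
T [ 0.5229 -0.2018  0.012 ]
B [ 0.5647 -0.2109  0.012 ]
c1 [ 0.4433 -0.2175  0.006 ]
c2 [ 0.4567 -0.1561  0.006 ]
c3 [ 0.5829 -0.181   0.006 ]
c4 [ 0.5696 -0.2429  0.006 ]
fin [ 0.4549 -0.1879  0.056 ]
fin nearbottom [ 0.4834 -0.1941  0.056 ]
spot [ 0.5466 -0.2054  0.128 ]
0.1394184 0.25638857
374 [ 0.55043061 -0.20700244  0.12759923]
[-0.00227824  0.01573293  0.12798245] 236
```

View pics/w2c.png

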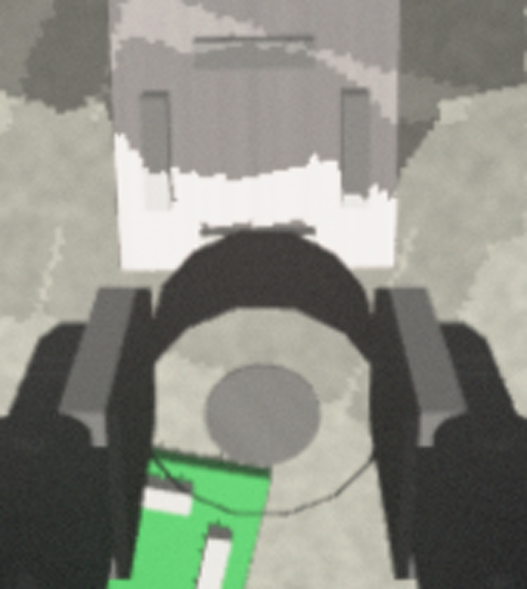

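```bash
python3 go.py .547 -.2063 .036 -12.25; python3 -m crank '[[-0.1,-0.15,1,0,0,0],[-0.1,-0.15,3,0,0,0],[-0.1,-0.15,5,0,0,0],[-0.1,-0.15,7,0,0,0],[-0.1,-0.15,8.5,0,0,0],[-0.1,-0.15,9.1,0,0,0],[-0.1,-0.15,9.2,0,0,0],[-0.1,-0.15,9.2,0,0,0],[-0.1,-0.15,9.2,0,0,0]]'
python3 go.py .547 -.2063 .0325 -12.25
```

```text
t 5.6 at [ 0.5465 -0.2049  0.1287] F [-0.6 -0.   0.5] op 0.35 ff 29.8 q [-0.53  0.22  1.9   0.    1.03 -1.89]
row [-0.08 -0.13  9.27] [ 0.    -0.     0.002]
time: 6.5
eef_pos: [0.548, -0.2083, 0.0379]
tcp_rot: [0.107, 0.994, -0.0, 0.001]
contact_force: [0.1, 0.6, -0.6]
opening: 0.348
finger_force: 29.8
t 6.5 at [ 0.548  -0.2083  0.0379] F [ 0.1  0.6 -0.6] op 0.348 ff 29.8 q [-0.54  0.36  1.92 -0.    0.86 -1.89]
row [0.14 0.18 0.54] [-0.001  0.002  0.   ]
```

```bash
for i in 1 2; do python3 -m crank '[[0,0,0,0,0,0]]' | sed -n 2p; done; python3 -m crank '[[0.07,0.1,0,0,0,0],[0.07,0.1,0.15,0,0,0],[0.07,0.1,0.3,0,0,0],[0.07,0.1,0.45,0,0,0],[0.07,0.1,0.5,0,0,0],[0.07,0.1,0.5,0,0,0],[0.07,0.1,0.5,0,0,0]]'
python3 go.py .547 -.2063 .0325 -12.25
```

```text
eef_pos: [0.5478, -0.2082, 0.0378]
eef_pos: [0.5476, -0.2081, 0.0375]
time: 7.4
eef_pos: [0.5466, -0.2067, 0.0321]
tcp_rot: [0.107, 0.994, 0.0, -0.0]
contact_force: [-2.3, 1.9, 4.5]
opening: 0.347
finger_force: 30.2
t 7.4 at [ 0.5466 -0.2067  0.0321] F [-2.3  1.9  4.5] op 0.347 ff 30.2 q [-0.53  0.36  1.92 -0.    0.85 -1.89]
row [-0.03  0.05 -0.04] [ 0. -0.  0.]
```

The height matches the grasp height and there is light contact, so it is seated. Open and lift.

```bash
python3 -m crank '[[0,0,0,0,0,0],[0,0,0,0,0,0],[0,0,0,0,0,0],[0,0,0,0,0,0],[0,0,-0.3,0,0,0],[0,0,-1,0,0,0],[0,0,-3,0,0,0],[0,0,-6,0,0,0],[0,0,-9,0,0,0]]' 0.6
python3 -m crank '[[2,0,-1,0,0,0],[5,0,-1,0,0,0],[7,0,-1,0,0,0],[8,0,-1,0,0,0],[8,0,-1,0,0,0],[8,0,-1,0,0,0]]' 0.6
python3 go.py .4695 -.1896 .042 -12.25
python3 - <<'E'
from h import *
i=ctrl.camera_info('wrist')
im,d=ctrl.read_camera('wrist'); np.savez('wrist.npz',im=im,d=d,**i); cv2.imwrite('pics/w3.png',im)
E
```

```text
time: 8.3
eef_pos: [0.5465, -0.2066, 0.1229]
tcp_rot: [0.107, 0.994, 0.0, -0.0]
contact_force: [-0.0, -0.3, 0.8]
opening: 0.599
finger_force: 0.0
time: 8.9
eef_pos: [0.4692, -0.1902, 0.1323]
tcp_rot: [0.107, 0.994, -0.0, 0.001]
contact_force: [0.4, -0.0, 0.2]
opening: 0.596
finger_force: 0.0
t 8.9 at [ 0.4692 -0.1902  0.1323] F [ 0.4 -0.   0.2] op 0.596 ff 0.0 q [-0.59  0.05  2.08  0.    1.01 -1.94]
row [-0.    0.07  9.03] [-0.     0.002 -0.   ]
```

View pics/w3.png

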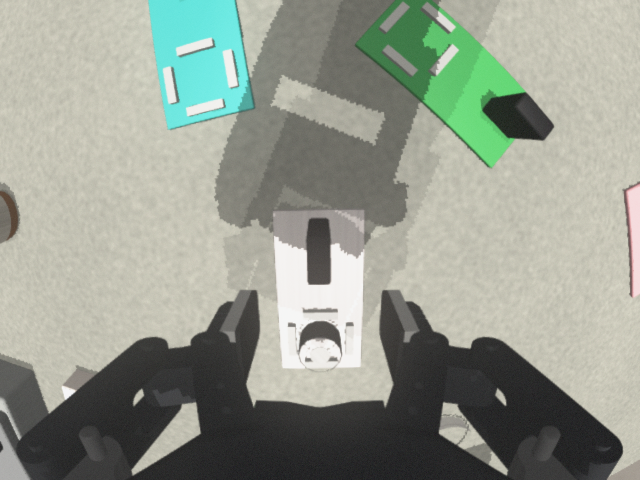

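Wrist picture: the mount stands inside the four stops (about 320,345). Fin top is at u≈308–329, around v≈218–284.

```bash
python3 - <<'E'
from h import *
z=np.load('wrist.npz'); d=z['d']
for k,u,v,h in(('fin far',318,219,.056),('fin l',307,235,.056),('fin r',330,235,.056),('L',291,336,.012),('R',350,336,.012),('T',320,313,.012),('spot',320,351,.031),('c1',274,211,.006),('c2',364,211,.006),('c3',361,367,.006),('c4',283,367,.006)): print(k,wpt(u,v,h,z).round(4))
K=z['K'];o=z['origin'];P=[]
for v in range(338,364):
    for u in range(302,340):
        if d[v,u]>0:
            r=wray(u,v,K,z['orientation']); P.append(o+r*d[v,u]/(r@rot(z['orientation'])[:,2]))
P=np.array(P); m=abs(P[:,2]-.031)<.005; c=P[m].mean(0); A=np.c_[P[m,:2]-c[:2],np.ones(m.sum())]; print(len(P),m.sum(),c,np.linalg.lstsq(A,P[m,2],rcond=None)[0])
E
```

```text
fin far [ 0.4445 -0.1863  0.056 ]
fin l [ 0.4522 -0.1942  0.056 ]
fin r [ 0.4549 -0.1817  0.056 ]
L [ 0.5383 -0.2279  0.012 ]
R [ 0.5478 -0.1842  0.012 ]
T [ 0.5234 -0.2022  0.012 ]
spot [ 0.5441 -0.2067  0.031 ]
c1 [ 0.4435 -0.2174  0.006 ]
c2 [ 0.4566 -0.1566  0.006 ]
c3 [ 0.5831 -0.1808  0.006 ]
c4 [ 0.5695 -0.243   0.006 ]
983 378 [ 0.54403917 -0.20661163  0.03116382] [ 0.06393254 -0.03189737  0.03116382]
```

```bash
python3 -m crank '[[0,0,1,0,0,0],[0,0,3,0,0,0],[0,0,5.5,0,0,0],[0,0,7.5,0,0,0],[0,0,8.6,0,0,0],[0,0,9,0,0,0],[0,0,9,0,0,0],[0,0,9,0,0,0]]'
python3 go.py .4693 -.190 .042 -12.25
python3 -m crank '[[0,0,0,0,0,0],[0,0,0,0,0,0],[0,0,0,0,0,0],[0,0,0,0,0,0],[0,0,0,0,0,0],[0,0,0,0,0,0],[0,0,0,0,0,0],[0,0,0,0,0,0]]' 0 90
python3 go.py .4693 -.190 .142 -12.25
```

```text
time: 9.75
eef_pos: [0.4693, -0.1902, 0.0426]
tcp_rot: [0.107, 0.994, -0.0, 0.001]
contact_force: [-0.5, 0.3, -0.1]
opening: 0.602
finger_force: 0.0
t 9.75 at [ 0.4693 -0.1902  0.0426] F [-0.5  0.3 -0.1] op 0.602 ff 0.0 q [-0.59  0.2   2.11 -0.    0.83 -1.94]
row [0.   0.02 0.06] [-0.001  0.002  0.   ]
time: 10.55
eef_pos: [0.4691, -0.1901, 0.0427]
tcp_rot: [0.107, 0.994, -0.0, 0.001]
contact_force: [-0.8, 1.1, 5.4]
opening: 0.148
finger_force: 88.5
t 10.55 at [ 0.4691 -0.1901  0.0427] F [-0.8  1.1  5.4] op 0.148 ff 88.5 q [-0.59  0.2   2.11 -0.    0.83 -1.94]
row [-0.03  0.01 -9.93] [-0.     0.001  0.   ]
```

```bash
python3 -m crank '[[0,0,-0.3,0,0,0],[0,0,-1,0,0,0],[0,0,-2.5,0,0,0],[0,0,-4.5,0,0,0],[0,0,-6.5,0,0,0],[0,0,-8.5,0,0,0],[0,0,-10.5,0,0,0],[0,0,-12,0,0,0],[0,0,-12.7,0,0,0],[0,0,-13,0,0,0]]'
python3 -m crank '[[0,0,0,0,0,0],[0,0,0,0,0,0]]'
python3 go.py .5505 -.0593 .2146 -4 20
```

```text
time: 11.55
eef_pos: [0.4684, -0.1897, 0.1721]
tcp_rot: [0.107, 0.994, -0.0, 0.0]
contact_force: [0.1, 0.4, -1.9]
opening: 0.148
finger_force: 87.6
time: 11.75
eef_pos: [0.4679, -0.1894, 0.1706]
tcp_rot: [0.107, 0.994, 0.0, -0.001]
contact_force: [-0.6, 0.1, -2.9]
opening: 0.15
finger_force: 87.6
t 11.75 at [ 0.4679 -0.1894  0.1706] F [-0.6  0.1 -2.9] op 0.15 ff 87.6 q [-0.59 -0.01  2.06 -0.    1.09 -1.94]
row [-5.31 14.47 -4.4 ] [ 0.026  0.346 -0.142]
```

```bash
python3 -m crank '[[-0.1,0.3,-0.1,0,0.006,-0.002],[-0.4,1.2,-0.4,0.002,0.03,-0.012],[-0.9,2.4,-0.7,0.004,0.06,-0.024],[-1.4,3.8,-1.2,0.007,0.09,-0.037],[-1.9,5.2,-1.6,0.009,0.125,-0.051],[-2.4,6.6,-2,0.012,0.16,-0.065],[-2.9,8,-2.4,0.014,0.19,-0.079],[-3.4,9.2,-2.8,0.016,0.22,-0.09],[-3.7,10,-3,0.018,0.24,-0.098],[-3.8,10.3,-3.1,0.019,0.246,-0.101]]'
python3 go.py .5505 -.0593 .2146 -4 20
```

```text
time: 12.75
eef_pos: [0.5284, -0.0962, 0.2027]
tcp_rot: [0.055, 0.991, 0.004, -0.123]
contact_force: [-0.4, 0.1, -1.7]
opening: 0.149
finger_force: 87.7
t 12.75 at [ 0.5284 -0.0962  0.2027] F [-0.4  0.1 -1.7] op 0.149 ff 87.7 q [-0.34  0.16  1.83 -0.06  1.39 -1.78]
row [-1.44  3.9  -1.62] [ 0.006  0.102 -0.04 ]
```

```bash
python3 -m crank '[[-0.2,0.5,-0.2,0,0.012,-0.005],[-0.5,1.4,-0.6,0.002,0.035,-0.014],[-0.9,2.5,-1,0.004,0.065,-0.025],[-1.2,3.4,-1.4,0.005,0.09,-0.035],[-1.4,3.8,-1.6,0.006,0.1,-0.04],[-1.4,3.8,-1.6,0.006,0.1,-0.04],[-1.4,3.8,-1.6,0.006,0.1,-0.04],[-1.4,3.8,-1.6,0.006,0.1,-0.04]]'
python3 go.py .5505 -.0593 .2146 -4 20
python3 - <<'E'
from h import *
a,_,_=cloud('scene');b,_,_=cloud('side')
f=lambda x:cv2.resize(x,(400,400),interpolation=2)
cv2.imwrite('pics/fin.png',np.hstack([f(a[180:380,120:320]),f(b[120:300,140:320])]))
E
```

```text
time: 13.55
eef_pos: [0.5487, -0.0616, 0.2145]
tcp_rot: [0.036, 0.984, 0.006, -0.173]
contact_force: [-0.8, -0.6, -2.3]
opening: 0.148
finger_force: 87.8
t 13.55 at [ 0.5487 -0.0616  0.2145] F [-0.8 -0.6 -2.3] op 0.148 ff 87.8 q [-0.27  0.23  1.73 -0.07  1.52 -1.75]
row [-0.14  0.24 -0.07] [ 0.     0.002 -0.002]
```

View pics/fin.png

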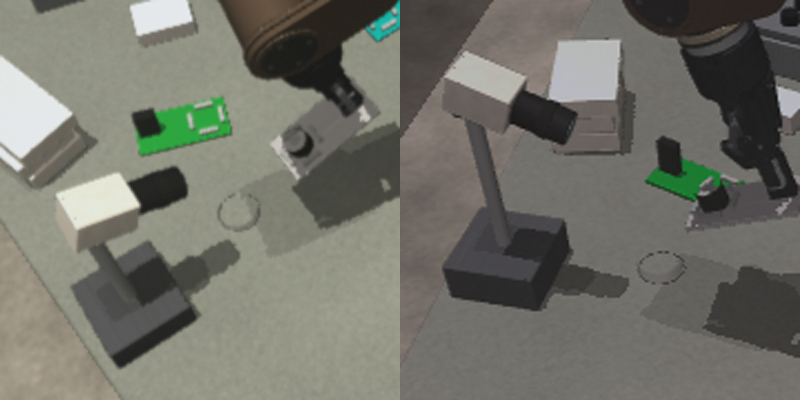

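The picture shows the carrier held tipped towards the lens with the mount standing in its stops (left half at about 297,145; right half at about 712,195). I check the attitude from depth and trim.

```bash
python3 -m crank '[[-0.1,0.2,0,0,0,0],[-0.1,0.2,-0.1,0,0,0],[-0.1,0.2,-0.1,0,0,0],[-0.1,0.2,-0.1,0,0,0],[-0.1,0.2,-0.1,0,0,0],[-0.1,0.2,-0.1,0,0,0]]'
python3 go.py .5505 -.0593 .2146 -4 20
python3 - <<'E'
from h import *
C=R.from_euler('ZY',[-4,20],degrees=True).as_matrix(); foc=np.array([.6236,-.0645,.182])
for n in('scene','side'):
    im,d,W=cloud(n); Q=(W.reshape(-1,3)-foc)@C   # focus frame; plate top expected z=-.025, x -100..30
    ok=(Q[:,0]>-.06)&(Q[:,0]<.04)&(abs(Q[:,1])<.045)&(abs(Q[:,2])<.06); Q=Q[ok]
    p=Q[abs(Q[:,2]+.025)<.012]; p=p[abs(p[:,1])<.033]
    for _ in range(4):
        A=np.c_[p[:,:2],np.ones(len(p))]; c=np.linalg.lstsq(A,p[:,2],rcond=None)[0]; p=p[abs(A@c-p[:,2])<.003]
    h=Q[:,2]-np.c_[Q[:,:2],np.ones(len(Q))]@c; pl=Q[abs(h)<.004]; t=Q[(h>.02)&(h<.032)]
    print(n,len(p),c.round(4),'plate',cv2.minAreaRect((pl[:,:2]*1000).astype(np.float32)),pl[:,0].max())
    print('mount',len(t),t.min(0).round(4),t.max(0).round(4),cv2.minEnclosingCircle((t[:,:2]*1000).astype(np.float32)),'toph',np.percentile(h[(h>.02)&(h<.032)],80))
E
```

```text
time: 14.25
eef_pos: [0.5505, -0.0594, 0.2152]
tcp_rot: [0.035, 0.984, 0.006, -0.172]
contact_force: [0.2, 0.4, -2.7]
opening: 0.146
finger_force: 87.8
t 14.25 at [ 0.5505 -0.0594  0.2152] F [ 0.2  0.4 -2.7] op 0.146 ff 87.8 q [-0.26  0.24  1.73 -0.07  1.52 -1.75]
row [-0.02  0.01  0.05] [ 0.     0.002 -0.002]
scene 538 [ 0.0129 -0.0032 -0.0299] plate ((-15.019279479980469, 1.0692634582519531), (89.63260650634766, 67.19646453857422), 0.02437472715973854) 0.029800025904508493
mount 44 [-0.0152 -0.0129 -0.0095] [ 0.0153  0.017  -0.0018] ((-0.150865375995636, 1.6363308429718018), 15.451056480407715) toph 0.025829487383001705
side 336 [ 0.0591 -0.0214 -0.0281] plate ((-14.772186279296875, 0.646240234375), (89.14707946777344, 67.83320617675781), 1.4151320457458496) 0.02935656978039906
mount 33 [-0.0161 -0.0067 -0.0079] [ 0.0139  0.0155 -0.0039] ((-1.0619935989379883, 2.4965925216674805), 15.233508110046387) toph 0.02343166811140436
```

```bash
python3 -m crank '[[0,0,-0.3,0,0,0],[0,0,-0.3,0,0,0],[0,0,-0.3,0,0,0],[0,0,-0.3,0,0,0],[0,0,-0.3,0,0,0],[0,0,-0.3,0,0,0],[0,0,-0.3,0,0,0],[0,0,-0.3,0,0,0]]'; python3 -c "
from plant import ctrl; print(ctrl.get_state()['dq'].round(3)); print(ctrl.sign_off())"
```

```text
time: 15.15
eef_pos: [0.5515, -0.0595, 0.218]
tcp_rot: [0.035, 0.984, 0.006, -0.172]
contact_force: [-0.4, 0.7, -1.3]
opening: 0.15
finger_force: 87.8
[ 0.    -0.001  0.001 -0.004  0.001 -0.005]
the job is handed in; nothing more can be done
None
```

I handed the job in at about 15 s with the small mount standing between the stops and the carrier held still at the focus point, the top face about 5 mm off by depth and then trimmed up 3 mm; the sign-off gave no verdict.

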